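# Call for a new punch on the parts call station

### The job

Call for a new punch on the parts call station: with shut fingertips, gently push down the square key in front of the bay where the steel punch stands, so that it stays down, then gently press the long bar at the front and let it spring back up. Leave the other keys alone, and do not lift or shift the parts in the bays or anything else on the bench.

Things in the scene. Friction and masses are not known exactly. Their poses are not given: they have to be found in the camera images.
- station: fixed tray-like unit on the bench right of the carton (whose side is 250 mm high), 160 mm deep (its x), 204 wide (its y), console 36 high; origin under its centre, on the bench; x runs from its front (towards the robot) to its back, y to its left, z up. Front to back: a long bar, three square keys in a row, three open bays. Place varies by centimetres, turn up to 0.25 rad
- punch: the spare steel punch, standing upright in one of the three bays (which one varies): a round post 24 mm across and 64 mm tall on a round foot 40 mm across; by far the tallest part in the bays. Origin at the centre of its underside. Leave it standing
- wide_bush: a steel ring 34 mm across, 13 mm high, lying flat in another bay; origin under its centre
- narrow_bush: a steel ring 28 mm across, 16 mm high, lying flat in another bay; origin under its centre
- bar (a joint): how far the long bar is pressed, m: 0 up, 0.010 at its stop. A spring returns it; the push needed grows from 1 N to 5 N at the stop. More than 0.005 counts as pressed, less than 0.002 as back up
- bar_top (a point): centre of the top face of the long bar, which is 130 mm long (station y), 28 mm wide, grey, level; its top stands 50 mm above the bench when up, 14 mm proud of the console
- disc_stack: bystander behind the station: a round stack of straw-coloured mesh discs 102 mm across, 19 mm high; origin under its centre
- loose_bush: bystander: a brass ring 38 mm across, 12 mm high, lying flat on the bench in front of the station; origin under its centre
- bush_tin: bystander: a small open tin 74 mm across, 54 mm high, with rings in it; origin under its centre
- hex_key: bystander: a black hex key lying flat, 93 x 31 x 6 mm; origin under the middle
- key_1 (a joint): how far key 1 (the key in front of the left bay) is pushed down, m: 0 up, 0.010 at its stop. It slides straight down against about 3 N of friction and stays where it is left; it counts as down beyond 0.005 and must stay under 0.003 if it is a wrong one
- key_1_top (a point): centre of the top face of key 1 (left), a level grey square cap 34 x 34 mm; top 50 mm above the bench when up, 14 mm proud of the console. Keys are 66 mm apart centre to centre along station y; the bar's centre line lies 52 mm in front of the keys' centres, the bays' centres 56 mm behind them (station +x)
- bay_1 (a point): centre of the floor of bay 1 (left as seen from the robot), 12 mm above the bench; the bay is 62 mm wide, 60 mm deep, with walls 4 mm thick that rise 20 mm above its floor
- key_2 (a joint): how far key 2 (the key in front of the middle bay) is pushed down, m: 0 up, 0.010 at its stop. It slides straight down against about 3 N of friction and stays where it is left; it counts as down beyond 0.005 and must stay under 0.003 if it is a wrong one
- key_2_top (a point): centre of the top face of key 2 (middle), a level grey square cap 34 x 34 mm; top 50 mm above the bench when up, 14 mm proud of the console. Keys are 66 mm apart centre to centre along station y; the bar's centre line lies 52 mm in front of the keys' centres, the bays' centres 56 mm behind them (station +x)
- bay_2 (a point): centre of the floor of bay 2 (middle as seen from the robot), 12 mm above the bench; the bay is 62 mm wide, 60 mm deep, with walls 4 mm thick that rise 20 mm above its floor
- key_3 (a joint): how far key 3 (the key in front of the right bay) is pushed down, m: 0 up, 0.010 at its stop. It slides straight down against about 3 N of friction and stays where it is left; it counts as down beyond 0.005 and must stay under 0.003 if it is a wrong one
- key_3_top (a point): centre of the top face of key 3 (right), a level grey square cap 34 x 34 mm; top 50 mm above the bench when up, 14 mm proud of the console. Keys are 66 mm apart centre to centre along station y; the bar's centre line lies 52 mm in front of the keys' centres, the bays' centres 56 mm behind them (station +x)
- bay_3 (a point): centre of the floor of bay 3 (right as seen from the robot), 12 mm above the bench; the bay is 62 mm wide, 60 mm deep, with walls 4 mm thick that rise 20 mm above its floor

How it is judged (in metres and radians):
On the way, in this order (a step that is already met when the one before it is completed fails the run):
1. the key in front of the punch's bay is down (((horizontal distance between punch and bay_1 below 0.033 m and value of joint key_1 above 0.005 m) or (horizontal distance between punch and bay_2 below 0.033 m and value of joint key_2 above 0.005 m) or (horizontal distance between punch and bay_3 below 0.033 m and value of joint key_3 above 0.005 m)) and value of joint bar below 0.002 m), for 0.1 s.
2. the long bar is pressed (((horizontal distance between punch and bay_1 below 0.033 m and value of joint key_1 above 0.005 m) or (horizontal distance between punch and bay_2 below 0.033 m and value of joint key_2 above 0.005 m) or (horizontal distance between punch and bay_3 below 0.033 m and value of joint key_3 above 0.005 m)) and value of joint bar above 0.005 m), for 0.1 s.
At the end, for the whole second after the job is handed in: The key in front of the bay with the punch is more than 5 mm down, every other key less than 3 mm down, the bar back up (less than 2 mm down); the parts in the bays are within 12 mm and the bystanders within 20 mm of where they started, the punch upright and at rest (all of step 1 and not ((not (horizontal distance between punch and bay_1 below 0.033 m) and value of joint key_1 above 0.003 m) or (not (horizontal distance between punch and bay_2 below 0.033 m) and value of joint key_2 above 0.003 m) or (not (horizontal distance between punch and bay_3 below 0.033 m) and value of joint key_3 above 0.003 m)) and not (distance of any of punch, wide_bush, narrow_bush from where it was at the start of the episode above 0.012 m) and not (distance of any of disc_stack, loose_bush, bush_tin, hex_key from where it was at the start of the episode above 0.02 m) and angle between punch's own z axis and vertical below 0.1 rad and linear speed of punch below 0.01 m/s); the robot touches nothing.
It fails at once if a key in front of another part is pushed down more than 3 mm ((not (horizontal distance between punch and bay_1 below 0.033 m) and value of joint key_1 above 0.003 m) or (not (horizontal distance between punch and bay_2 below 0.033 m) and value of joint key_2 above 0.003 m) or (not (horizontal distance between punch and bay_3 below 0.033 m) and value of joint key_3 above 0.003 m)).
It fails at once if the bar is pressed more than 3 mm before the punch's key is down (value of joint bar above 0.003 m and not ((horizontal distance between punch and bay_1 below 0.033 m and value of joint key_1 above 0.005 m) or (horizontal distance between punch and bay_2 below 0.033 m and value of joint key_2 above 0.005 m) or (horizontal distance between punch and bay_3 below 0.033 m and value of joint key_3 above 0.005 m))).
It fails at once if the station is struck or pressed with more than 30 N (contact force between any of the fingers, the arm and station above 30 N).
It fails at once if a part in the bays is lifted or shifted more than 12 mm (distance of any of punch, wide_bush, narrow_bush from where it was at the start of the episode above 0.012 m).
It fails at once if a bystander is lifted or shifted more than 20 mm (distance of any of disc_stack, loose_bush, bush_tin, hex_key from where it was at the start of the episode above 0.02 m).
It also fails if it takes over 32 s, if anything falls off the work surface, if the arm or the gripper's body presses on something with over 40 N, if the wrist force passes 120 N, or if a joint passes its speed limit or range.

### The arm

A 7-joint arm with a two-finger parallel gripper is mounted at the origin on a cart in front of the work surface, level with it; the furniture and walls round the work are solid. World frame = base frame: x ahead of the robot, y to its left, z up, the work surface at z = 0. Lengths are in mm, angles in rad, forces in N, time in s.
With the tool pointing down it reaches from about 400 to 875 mm from the base axis. Payload 4.4 kg.
Tool frame: the origin (TCP) lies at the very end of the fingers, on their centre line; the grasp point (between the pads) lies 19 mm behind it; y points along the fingers, x is the direction in which the jaws open and shut, and the axes are right-handed (so a half turn about y gives the same grasp; the last joint's range is limited). The gripper opens to 85 mm and grips with 20 to 120 N. Pads are 22 mm wide; open, the fingers measure 114 mm over their backs; the gripper's body (76 mm by 85 mm) begins 54 mm behind the grasp point. The pads swing forward as they close: fully open they stand 13 mm farther back than shut.
Start: joints at [1.066, 0.628, 0.038, 1.517, -0.027, 0.996, -0.02], TCP at [276.184, -588.422, 210.713] pointing down, gripper open.
Joint ranges: [-3.06, 3.06], [-0.37, 2.12], [-1.25, 1.32], [0.18, 2.47], [-1.1, 4.24], [0.23, 1.98], [-2.94, 2.94]. Speed limits (rad/s): [2.57, 2.57, 3.14, 3.14, 3.14, 3.14, 3.14].

### API

Orientations are given as [roll, pitch, yaw] about the fixed x, y, z axes, in that order (R = Rz(yaw) Ry(pitch) Rx(roll)).
In Python, from cell import ctrl, get_image, nets gives the robot as it stands. The module is installed in compiled form; this text tells all that it offers.
- The arm moves only by the tool step_arm, never from a script. Its argument "moves" is text: rows parted by semicolons, each of 7 numbers parted by spaces: the shift along the tool's x, y, z normalised to -1 to 1, where 1 is 0.05 m, then the turn, a rotation vector about the tool's x, y, z normalised to -1 to 1, where 1 is 0.12 rad, then the opening, from 0 (shut) to 1 (fully open). A call has 1 to 20 rows; each row shifts and turns the commanded pose from where the row before left it, along the tool's axes as they then stand; what a row does not reach is not made up. A row lasts 1/10 s, in which the tool goes at most 50 mm and 8.59 degrees, less where a joint would pass 70% of its speed; a pose out of reach is approached as far as the arm can. A call with a number of a shift or a turn outside -1 to 1 is refused whole. A call with a gripper value outside its range is refused whole. The fingers move at their own pace and stop on an object; the grip force is fixed at half the most. Time passes only in rows, so rows that do not move let the fingers close. It gives the time, the measured TCP pose, the force and the opening at its end, in the units of the state.
- ctrl.read_state(): the state, without advancing time (a new reading comes with each control period).
- get_image(name): name is "scene" or "top" or "wrist"; returns a dict with "color" (384x512x3 uint8, blue, green, red), "vertical_fov" (degrees; the focal length in pixels is half the picture's height over the tangent of half this angle, whatever the lens; pixels are square), "cx", "cy" (the principal point, pixels), "k1" (the pictures are not rectified: a ray, as slopes to the right and down, at radius r is drawn at 1 + k1 r^2 times it, then the intrinsics apply), "R" (3x3) and "t" (3): a world point X has camera coordinates R X + t; the wrist camera has in their place "T_tool_cam" (4x4, takes a point from camera to tool coordinates, whose origin is the TCP and whose axes are the tool frame's). Camera axes: x right, y down, z forward; pixel columns grow to the right and rows downward; lengths in mm; the calibration is good to about 2 mm. A picture is of the moment at which its call begins: read the wrist's pose just before it. There is no depth.
- ctrl.finish_job(): hands the job in, once; it reports no verdict.
Trained networks look in a picture, given as the dict that the camera call returned (one of the last four; its "shot" number tells which), for a name from the list of things; names that differ only in an ending like _2 or _b are one class to them, and where a whole thing is asked for, a point or a joint stands for the part that bears it (a point fixed in the world has none). Each returns a list of dicts, best first, with "conf" (0 to 1); they miss things now and then, are a little off and sometimes report something else, mostly with a low value. They report only what shows in the picture. A call takes as long as a camera call.
- nets.find_in(picture, target): "position" ([x, y, z] in mm, in world coordinates, good to about 4 mm: the middle of the surface that is visible of it).
- nets.cut_out(picture, target): "pixels" (384x512 bool, what is visible of it).
- nets.place_of(picture, target): "position" ([x, y, z] in mm, in world coordinates, good to about 4 mm: a listed point, or the origin of a listed thing).
The state is a dict: "clock": time; "qpos": joint angles; "qd": joint speeds; "tau": joint torques, N m; "eef_pos": TCP position; "tool_rot": TCP orientation; "force": force on the tool from outside, world axes, zero at the start; "torque": the same for the moment, N m; "width": finger opening in mm.
Only numpy, scipy, OpenCV 4.12 (cv2) and the standard library are available. Lean on these libraries where they do the work, as an engineer would, in place of code of your own. Each camera call takes 0.05 s, during which the arm holds its last target.

## Working session

There is one attempt and no reset: what is moved stays moved. The work goes in short steps, Python scripts to look and compute and a tool call to move; the robot and the scene stay as the last step left them, time stands still between calls to the robot, and variables do not carry over. Pictures are saved under pics/ and viewed, and the job is handed in when it is done.

Besides the shell and the picture viewer there is one more tool, called as a command line: name --argument value ..., lists and objects as JSON in quotes. step_arm: Moves the arm, as the interface text tells. Scaled input: -1 to 1 covers 0.05 m each way for a shift and 0.12 rad each way for a turn. Its arguments: {"type":"object","properties":{"moves":{"type":"string"}},"required":["moves"]}

```bash
mkdir -p pics
cat > h.py <<'E'
import numpy as np,cv2,pickle
from cell import ctrl,get_image,nets
E
python3 - <<'E'
from h import *
s=ctrl.read_state(); print(s)
for n in ["scene","top"]:
    p=get_image(n); cv2.imwrite(f"pics/{n}0.png",p["color"])
    pickle.dump(p,open(f"pics/{n}0.pkl","wb"))
    for t in ["punch","station","bar_top","key_1_top","key_2_top","key_3_top","bay_1","bay_2","bay_3","wide_bush","narrow_bush","disc_stack","loose_bush","bush_tin","hex_key"]:
        r=nets.place_of(p,t); print(n,t,[(np.round(a["position"]).tolist(),round(a["conf"],2)) for a in r[:3]])
print(ctrl.read_state()["clock"])
E
```

```text
{'clock': 0.0, 'qpos': array([ 1.06619539,  0.62934853,  0.03844645,  1.51834749, -0.02698659,
        0.99633512, -0.0200039 ]), 'qd': array([ 6.61621241e-05,  1.49028011e-03, -4.59938537e-04, -4.33200601e-06,
       -1.04309903e-03,  5.89075894e-05,  9.57451055e-05]), 'tau': array([-7.70268307e-04, -5.63392103e+01,  1.22562166e+00, -1.93446583e+01,
        1.09174498e-02,  1.06605070e-02,  1.07577119e-05]), 'eef_pos': array([ 275.89188478, -587.80752979,  209.79423941]), 'tool_rot': array([-1.57083555,  0.00191993, -1.1319952 ]), 'force': array([ 1.02720626, -1.04279217, -0.57929631]), 'torque': array([-0.05385772,  0.00767618, -0.00797162]), 'width': 85.59966412863841}
scene punch [([462.0, -376.0, 12.0], 0.56), ([466.0, -296.0, 11.0], 0.22), ([296.0, -242.0, 2.0], 0.18)]
scene station [([423.0, -298.0, 2.0], 0.77), ([249.0, -310.0, 1.0], 0.67), ([470.0, -306.0, 11.0], 0.49)]
scene bar_top [([367.0, -299.0, 49.0], 0.85)]
scene key_1_top [([419.0, -238.0, 49.0], 0.64)]
scene key_2_top [([412.0, -300.0, 47.0], 0.69), ([281.0, -386.0, -3.0], 0.49)]
scene key_3_top [([410.0, -366.0, 5
[... 1070 characters left out ...]
 -369.0, 50.0], 0.56), ([462.0, -373.0, 14.0], 0.27)]
top bay_1 [([463.0, -305.0, 15.0], 0.93), ([464.0, -373.0, 9.0], 0.92), ([476.0, -236.0, 10.0], 0.86)]
top bay_2 [([463.0, -305.0, 15.0], 0.93), ([464.0, -373.0, 9.0], 0.92), ([476.0, -236.0, 10.0], 0.86)]
top bay_3 [([463.0, -305.0, 15.0], 0.93), ([464.0, -373.0, 9.0], 0.92), ([476.0, -236.0, 10.0], 0.86)]
top wide_bush [([467.0, -305.0, 15.0], 0.63)]
top narrow_bush [([474.0, -236.0, 13.0], 0.54)]
top disc_stack [([621.0, -125.0, 1.0], 0.58)]
top loose_bush [([288.0, -243.0, -0.0], 0.49)]
top bush_tin [([281.0, -384.0, 0.0], 0.81)]
top hex_key [([249.0, -309.0, 0.0], 0.5), ([420.0, -304.0, 3.0], 0.43), ([285.0, -243.0, -4.0], 0.22)]
1.6
```

View images.

View pics/scene0.png

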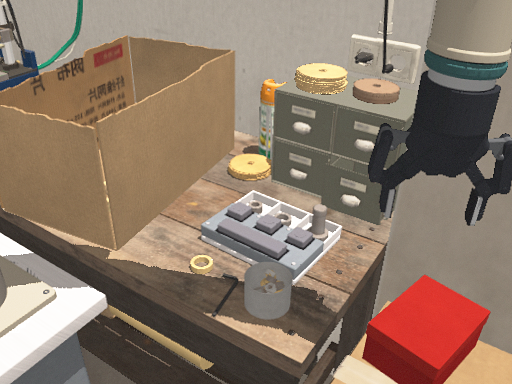

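View pics/top0.png

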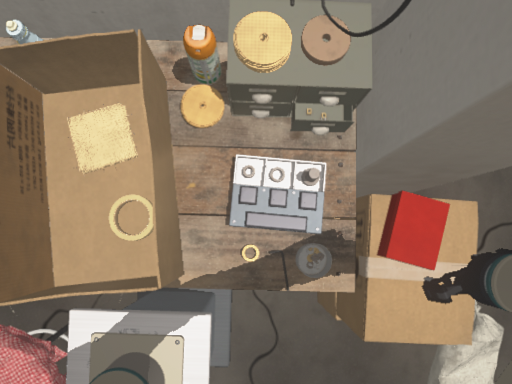

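```bash
cat >> h.py <<'E'
def proj(p,X):
    X=np.atleast_2d(np.asarray(X,float)); c=X@np.asarray(p["R"]).T+np.asarray(p["t"]).ravel()
    s=c[:,:2]/c[:,2:]; r2=(s**2).sum(1,keepdims=True); s=s*(1+p["k1"]*r2)
    f=192/np.tan(np.radians(p["vertical_fov"])/2)
    return s*f+[p["cx"],p["cy"]]
def stw(pose,P):
    x,y,a=pose; P=np.atleast_2d(np.asarray(P,float)); c,s=np.cos(a),np.sin(a)
    return np.c_[x+c*P[:,0]-s*P[:,1],y+s*P[:,0]+c*P[:,1],P[:,2]]
E
cat > fit.py <<'E'
from h import *
from scipy.optimize import least_squares
# station frame with key2 centre as ref offset k: keys x=k, bar k-52, bays k+56
obs=[]
d=[("bar",[367,-299],[363,-297]),("k1",[419,-238],[415,-234]),("k2",[412,-300],[412,-301]),("k3",[410,-366],[408,-369]),
("b1",[470,-238],[476,-236]),("b2",[466,-307],[463,-305]),("b3",[465,-371],[464,-373])]
loc=dict(bar=(-52,0),k1=(0,66),k2=(0,0),k3=(0,-66),b1=(56,66),b2=(56,0),b3=(56,-66))
def f(v):
    return np.concatenate([(stw(v,[*loc[n],0])[0,:2]-o) for n,a,b in d for o in(a,b)])
r=least_squares(f,[412,-300,0],loss='soft_l1'); print(r.x,np.round(r.fun,1))
v=r.x
sq=lambda cx,cy,hx,hy,z:[[cx-hx,cy-hy,z],[cx+hx,cy-hy,z],[cx+hx,cy+hy,z],[cx-hx,cy+hy,z]]
polys=[sq(-52,0,14,65,50)]+[sq(0,y,17,17,50) for y in(-66,0,66)]+[sq(56,y,30,31,32) for y in(-66,0,66)]
polys.append(stwc:=sq(0,0,1,1,50))
for n,(x0,y0,w,h) in dict(scene=(190,180,160,100),top=(220,145,115,95)).items():
    p=pickle.load(open(f"pics/{n}0.pkl","rb")); S=5 if n=="scene" else 6
    im=cv2.resize(p["color"][y0:y0+h,x0:x0+w],None,fx=S,fy=S,interpolation=cv2.INTER_CUBIC)
    for P in polys:
        q=(proj(p,stw(v,P))-[x0,y0]+.5)*S
        cv2.polylines(im,[np.round(q).astype(np.int32)],True,(0,0,255),1)
    cv2.imwrite(f"pics/{n}_fit.png",im)
for n in loc: print(n,stw(v,[*loc[n],0])[0,:2].round(1))
E
python3 fit.py
```

```text
[ 4.12506846e+02 -3.01266207e+02 -6.24039456e-02] [-6.4  1.  -2.4 -1.  -2.4  2.6  1.6 -1.4  0.5 -1.3  0.5 -0.3 -1.6 -1.1
  0.4  1.9  2.5 -0.9 -3.5 -2.9  2.4  2.2  5.4  0.2 -0.7  0.4  0.3  2.4]
bar [ 360.6 -298. ]
k1 [ 416.6 -235.4]
k2 [ 412.5 -301.3]
k3 [ 408.4 -367.1]
b1 [ 472.5 -238.9]
b2 [ 468.4 -304.8]
b3 [ 464.3 -370.6]
```

View pics/scene_fit.png

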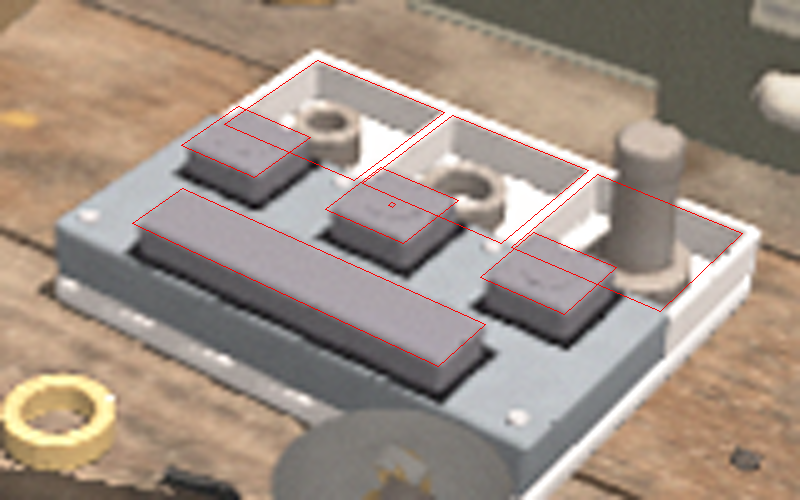

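View pics/top_fit.png

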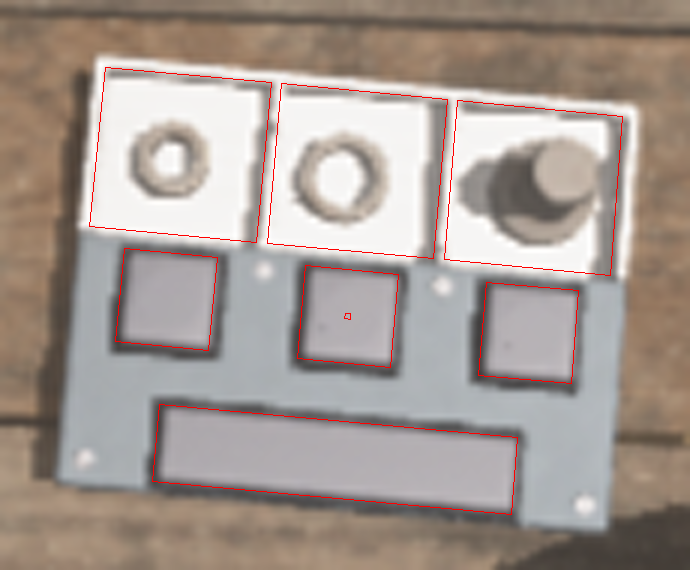

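step_arm --moves "0 0 0 0 1 0 0;0 0 0 0 1 0 0;0 0 0 0 1 0 0;0 0 0 0 1 0 0;0 0 0 0 0.17 0 0;0 0 0 0 0 0 0;0 0 0 0 0 0 0"

```text
clock: 2.3
eef_pos: [276.2, -588.4, 210.7]
tool_rot: [-1.571, 0.0, -1.63]
force: [-0.1, -0.3, 0.9]
width: 0.0
```

```bash
cat > go.py <<'E'
from h import *
import sys
from scipy.spatial.transform import Rotation as Ro
tgt=np.array([float(a) for a in sys.argv[1:4]])
s=ctrl.read_state(); R=Ro.from_euler('xyz',s["tool_rot"]).as_matrix()
print(s["clock"],s["eef_pos"].round(1),s["tool_rot"].round(3),s["force"].round(2),s["width"])
print("shift units total",(R.T@(tgt-s["eef_pos"])/50).round(3))
E
python3 go.py 408.4 -367.1 130
```

```text
2.3 [ 276.2 -588.4  210.7] [-1.571  0.    -1.63 ] [-0.12 -0.34  0.86] 0.007585475296093199
shift units total [-4.575  1.615  2.375]
```

step_arm --moves "-0.457 0 0.237 0 0 0 0;-0.457 0 0.237 0 0 0 0;-0.457 0 0.237 0 0 0 0;-0.457 0 0.237 0 0 0 0;-0.457 0 0.237 0 0 0 0;-0.457 0 0.237 0 0 0 0;-0.457 0 0.237 0 0 0 0;-0.457 0 0.237 0 0 0 0;-0.457 0 0.237 0 0 0 0;-0.457 0 0.237 0 0 0 0;0 0.4 0 0 0 0 0;0 0.4 0 0 0 0 0;0 0.4 0 0 0 0 0;0 0.4 0 0 0 0 0;0 0 0 0 0 0 0;0 0 0 0 0 0 0"

```text
clock: 3.9
eef_pos: [408.6, -367.8, 131.0]
tool_rot: [-1.571, 0.0, -1.632]
force: [0.4, 0.1, 0.6]
width: 0.3
```

```bash
python3 go.py 408.4 -367.1 70
python3 - <<'E'
from h import *
for n in ["wrist","top"]:
    p=get_image(n); cv2.imwrite(f"pics/{n}1.png",p["color"])
E
```

```text
3.9 [ 408.6 -367.8  131. ] [-1.571  0.    -1.632] [0.44 0.11 0.58] 0.26425222054963793
shift units total [-0.014  1.22  -0.005]
```

View pics/wrist1.png

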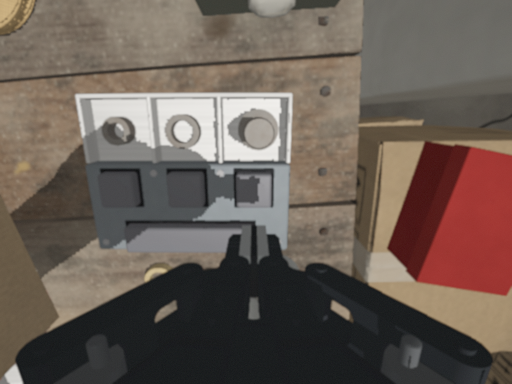

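View pics/top1.png

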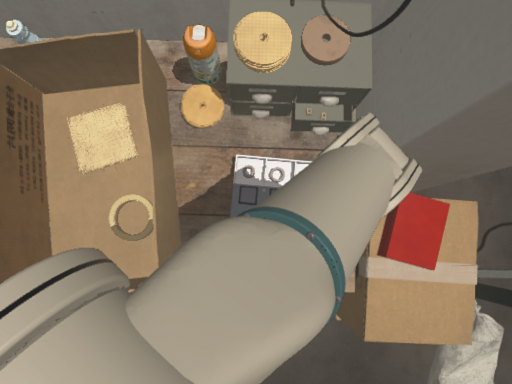

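Run:
```python
from h import *
from scipy.spatial.transform import Rotation as Ro
s=ctrl.read_state();p=get_image("wrist")
Rw=Ro.from_euler('xyz',s["tool_rot"]).as_matrix();T=np.array(p["T_tool_cam"])
Rc=Rw@T[:3,:3]; tc=Rw@T[:3,3]+s["eef_pos"]; p["R"]=Rc.T; p["t"]=-Rc.T@tc
v=[412.5,-301.3,-.0624]
for n,P in dict(k1=[0,66,50],k2=[0,0,50],k3=[0,-66,50],barL=[-52,65,50],b3=[56,-66,12]).items(): print(n,proj(p,stw(v,P)).round(1))
print("tcp",proj(p,s["eef_pos"]).round(1), s["clock"])
```

```text
k1 [[114.4 191.3]]
k2 [[182.9 191.4]]
k3 [[252.  191.5]]
barL [[122.8 240.6]]
b3 [[252.2 129.2]]
tcp [[253.2 224.7]] 4.0
```

step_arm --moves "0.02 0.2 0.02 0 0 0 0;0 0.2 0.02 0 0 0 0;0 0.2 0 0 0 0 0;0 0.2 0 0 0 0 0;0 0.2 0 0 0 0 0;0 0.2 0 0 0 0 0;0 0.2 0 0 0 0 0;0 0.1 0 0 0 0 0;0 0.03 0 0 0 0 0;0 0 0 0 0 0 0;0 0 0 0 0 0 0"

```text
clock: 5.15
eef_pos: [410.7, -369.0, 54.6]
tool_rot: [-1.57, -0.0, -1.632]
force: [-0.6, -0.4, 0.1]
width: 0.0
```

```bash
python3 go.py 408.4 -367.1 42
python3 - <<'E'
from h import *
for n in ["wrist","scene"]:
    p=get_image(n); cv2.imwrite(f"pics/{n}2.png",p["color"] if n=="wrist" else cv2.resize(p["color"][170:280,190:350],None,fx=5,fy=5,interpolation=2))
E
```

```text
5.15 [ 410.7 -369.    54.6] [-1.57  -0.    -1.632] [-0.62 -0.43  0.1 ] 0.004010733104827805
shift units total [-0.036  0.251 -0.049]
```

View pics/wrist2.png

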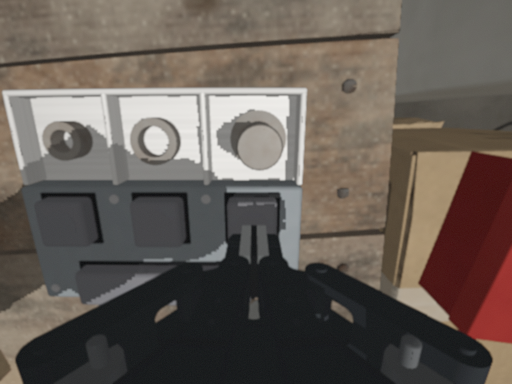

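View pics/scene2.png

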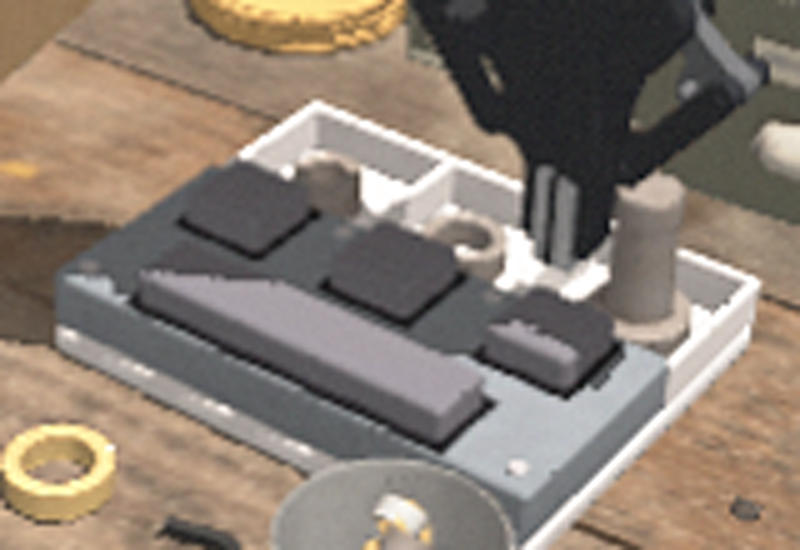

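Run:
```python
from h import *
s=ctrl.read_state();p=get_image("scene")
e=s["eef_pos"]
for d in ([0,0,0],[0,0,-5],[11,0,0],[-11,0,0],[0,11,0],[0,-11,0],[0,0,30]): print(d,((proj(p,e+np.array(d))-[190,170]+.5)*5).round())
im=cv2.resize(p["color"][200:250,280:330],None,fx=12,fy=12,interpolation=2)
cv2.imwrite("pics/s3.png",cv2.convertScaleAbs(im,alpha=1.8,beta=10))
```

```text
[0, 0, 0] [[557. 310.]]
[0, 0, -5] [[556. 321.]]
[11, 0, 0] [[573. 294.]]
[-11, 0, 0] [[542. 325.]]
[0, 11, 0] [[529. 299.]]
[0, -11, 0] [[586. 320.]]
[0, 0, 30] [[564. 237.]]
```

View pics/s3.png

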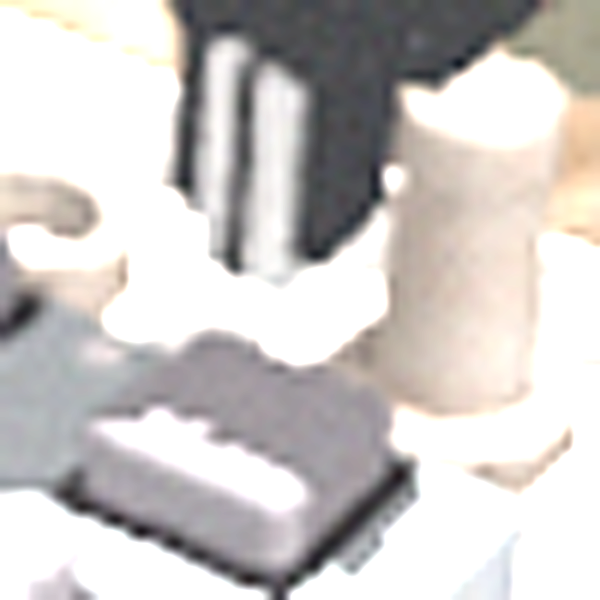

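Run:
```python
from h import *
p=get_image("scene")
im=cv2.resize(p["color"][200:250,280:330],None,fx=12,fy=12,interpolation=cv2.INTER_NEAREST)
cv2.imwrite("pics/s4.png",im)
```

```text
(no output)
```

View pics/s4.png

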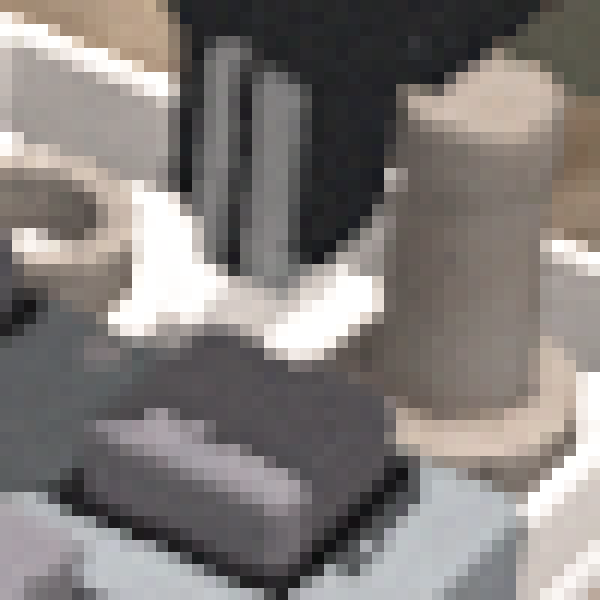

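step_arm --moves "0 0.04 0 0 0 0 0;0 0.04 0 0 0 0 0;0 0.04 0 0 0 0 0;0 0 0 0 0 0 0"

```text
clock: 5.75
eef_pos: [410.2, -368.6, 47.8]
tool_rot: [-1.571, 0.0, -1.632]
force: [-0.6, 0.7, -0.4]
width: 0.3
```

Run:
```python
from h import *
from scipy.spatial.transform import Rotation as Ro
s=ctrl.read_state();p=get_image("wrist")
Rw=Ro.from_euler('xyz',s["tool_rot"]).as_matrix();T=np.array(p["T_tool_cam"])
Rc=Rw@T[:3,:3]; tc=Rw@T[:3,3]+s["eef_pos"]; p["R"]=Rc.T; p["t"]=-Rc.T@tc
print(s["clock"],s["eef_pos"],s["force"],T.round(2).tolist())
for y in (0,-10,-19,-30): print(y,proj(p,s["eef_pos"]+Rw@[0,y,0]).round(1))
v=[412.5,-301.3,-.0624]
for n,P in dict(k1=[0,66,50],k2=[0,0,50],k3=[0,-66,50],k3d=[0,-66,42]).items(): print(n,proj(p,stw(v,P)).round(1))
im=cv2.resize(p["color"][140:300,160:350],None,fx=4,fy=4,interpolation=2)
cv2.imwrite("pics/w3.png",cv2.convertScaleAbs(im,alpha=2.0,beta=10))
p=get_image("scene")
cv2.imwrite("pics/s5.png",cv2.resize(p["color"][195:255,270:330],None,fx=10,fy=10,interpolation=2))
```

```text
5.75 [ 410.22381526 -368.56875835   47.83426145] [-0.5611444   0.65476829 -0.42599814] [[1.0, 0.0, 0.0, 0.14], [0.0, -0.28, 0.96, -163.14], [0.0, -0.96, -0.28, 70.22], [0.0, 0.0, 0.0, 1.0]]
0 [[253.2 224.7]]
-10 [[253.2 231.1]]
-19 [[253.2 237.5]]
-30 [[253.2 246.4]]
k1 [[ 52.2 227.9]]
k2 [[150.6 228.5]]
k3 [[251.3 228.8]]
k3d [[251.4 223.9]]
```

View pics/w3.png

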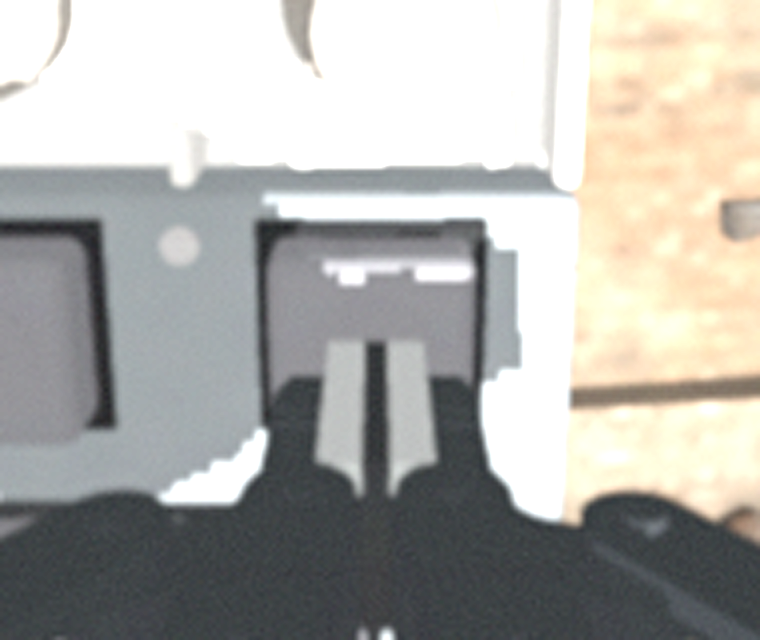

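View pics/s5.png

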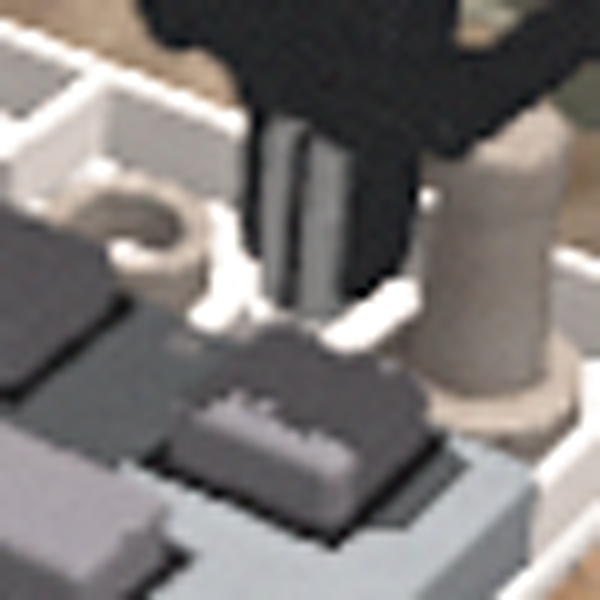

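step_arm --moves "0 0.04 0 0 0 0 0;0 0.04 0 0 0 0 0;0 0.04 0 0 0 0 0;0 0.04 0 0 0 0 0;0 0 0 0 0 0 0"

```text
clock: 6.35
eef_pos: [410.2, -368.6, 39.9]
tool_rot: [-1.571, 0.0, -1.632]
force: [-0.7, -0.9, 0.7]
width: -0.2
```

step_arm --moves "0 0.04 0 0 0 0 0;0 0.04 0 0 0 0 0;0 0 0 0 0 0 0"

```text
clock: 6.65
eef_pos: [410.3, -368.6, 35.9]
tool_rot: [-1.571, 0.0, -1.632]
force: [-0.3, 0.2, -0.5]
width: -0.0
```

Run:
```python
from h import *
p=get_image("scene")
cv2.imwrite("pics/s6.png",cv2.resize(p["color"][195:255,270:330],None,fx=10,fy=10,interpolation=2))
```

```text
(no output)
```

View pics/s6.png

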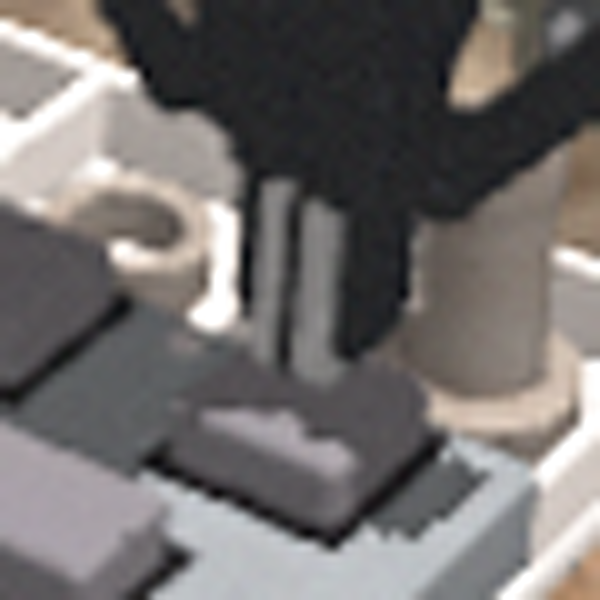

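step_arm --moves "0 0.03 0 0 0 0 0;0 0.03 0 0 0 0 0;0 0 0 0 0 0 0"

```text
clock: 7.0
eef_pos: [410.4, -368.7, 33.0]
tool_rot: [-1.571, 0.0, -1.632]
force: [0.3, 0.3, 0.1]
width: -0.1
```

step_arm --moves "0 0.03 0 0 0 0 0;0 0.02 0 0 0 0 0;0 0 0 0 0 0 0"

```text
clock: 7.3
eef_pos: [410.4, -368.7, 30.6]
tool_rot: [-1.571, 0.0, -1.632]
force: [0.2, -0.9, -0.2]
width: -0.1
```

step_arm --moves "0 0.02 0 0 0 0 0;0 0.02 0 0 0 0 0;0 0 0 0 0 0 0"

```text
clock: 7.6
eef_pos: [410.5, -368.9, 28.8]
tool_rot: [-1.571, -0.0, -1.633]
force: [-0.3, -0.2, 0.4]
width: -0.2
```

Run:
```python
from h import *
s=ctrl.read_state();print(s["eef_pos"],s["force"],s["tau"])
p=get_image("scene")
cv2.imwrite("pics/s7.png",cv2.resize(p["color"][195:255,270:330],None,fx=10,fy=10,interpolation=2))
p=get_image("wrist")
im=cv2.resize(p["color"][140:300,160:350],None,fx=4,fy=4,interpolation=2)
cv2.imwrite("pics/w7.png",cv2.convertScaleAbs(im,alpha=2.0,beta=10))
```

```text
[ 410.50862553 -368.85428443   28.75456047] [-0.27642315 -0.19917459  0.40027706] [ 9.05375899e-03 -5.27466238e+01  2.39118107e+00 -9.88878518e+00
  3.81743390e-03 -4.50664811e-03  1.50122396e-03]
```

View pics/s7.png

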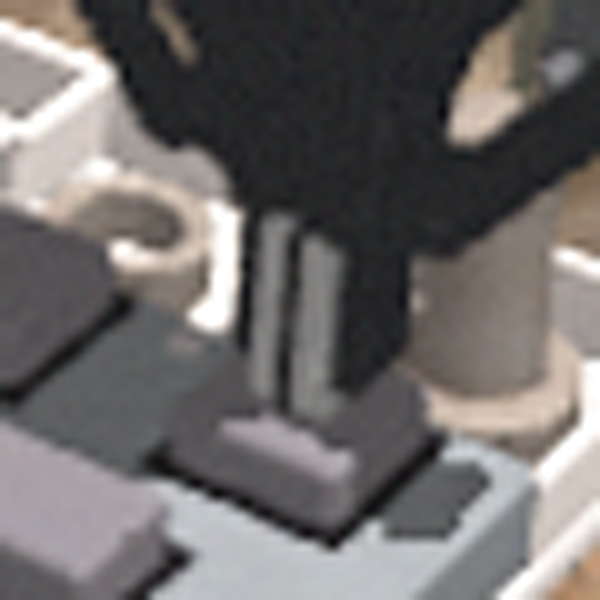

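View pics/w7.png

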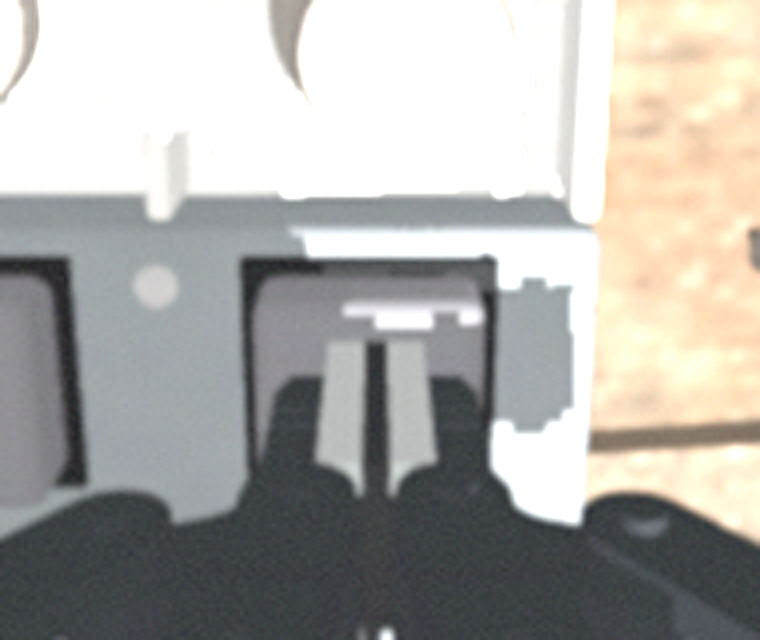

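step_arm --moves "0 0.02 0 0 0 0 0;0 0.02 0 0 0 0 0"

```text
clock: 7.9
eef_pos: [410.6, -368.8, 26.9]
tool_rot: [-1.571, -0.0, -1.632]
force: [-0.0, 0.6, 2.5]
width: 0.0
```

step_arm --moves "0 0.02 0 0 0 0 0;0 0.02 0 0 0 0 0"

```text
clock: 8.1
eef_pos: [410.5, -368.8, 24.7]
tool_rot: [-1.571, -0.0, -1.632]
force: [0.6, -0.4, 2.8]
width: 0.4
```

step_arm --moves "0 0.02 0 0 0 0 0;0 0.02 0 0 0 0 0"

```text
clock: 8.3
eef_pos: [410.5, -368.8, 22.6]
tool_rot: [-1.571, -0.0, -1.632]
force: [-0.1, 0.1, 3.0]
width: 0.0
```

step_arm --moves "0 0.02 0 0 0 0 0;0 0.02 0 0 0 0 0;0 0 0 0 0 0 0"

```text
clock: 8.6
eef_pos: [410.5, -368.8, 20.5]
tool_rot: [-1.571, -0.0, -1.632]
force: [-0.0, -1.7, 1.3]
width: -0.1
```

step_arm --moves "0 0.02 0 0 0 0 0;0 0 0 0 0 0 0"

```text
clock: 8.8
eef_pos: [410.5, -368.8, 19.6]
tool_rot: [-1.571, -0.0, -1.632]
force: [-0.4, 0.1, 0.6]
width: -0.2
```

Run:
```python
from h import *
s=ctrl.read_state();print(s["eef_pos"],s["force"])
p=get_image("scene")
cv2.imwrite("pics/s8.png",cv2.resize(p["color"][195:255,270:330],None,fx=10,fy=10,interpolation=2))
```

```text
[ 410.52903901 -368.83616336   19.59289782] [-0.39554099  0.09577485  0.6012369 ]
```

View pics/s8.png

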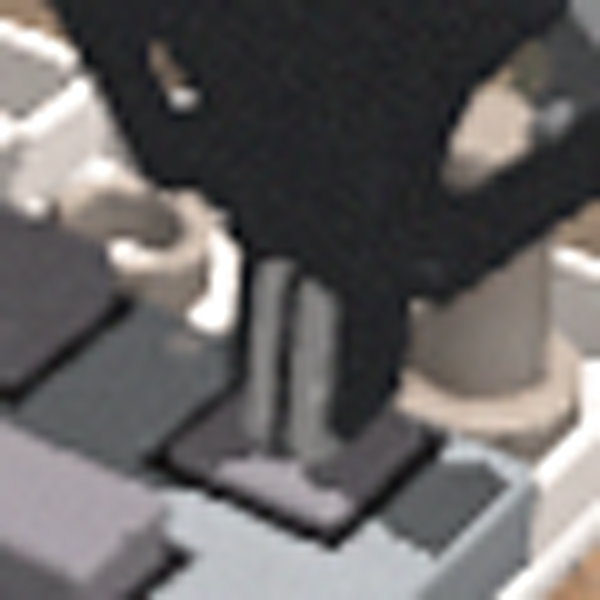

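step_arm --moves "0 -0.1 0 0 0 0 0;0 -0.2 0 0 0 0 0;0 -0.2 0 0 0 0 0;0 -0.2 0 0 0 0 0;0 -0.2 0 0 0 0 0;0 0 0 0 0 0 0"

```text
clock: 9.45
eef_pos: [411.4, -369.6, 66.6]
tool_rot: [-1.568, -0.002, -1.632]
force: [-0.1, 0.8, -0.8]
width: 0.1
```

```bash
python3 go.py 361.5 -298.5 60;python3 - <<'E'
from h import *
p=get_image("scene")
cv2.imwrite("pics/s9.png",cv2.resize(p["color"][180:280,190:350],None,fx=5,fy=5,interpolation=2))
E
```

```text
9.45 [ 411.4 -369.6   66.6] [-1.568 -0.002 -1.632] [-0.13  0.77 -0.81] 0.14471774091292566
shift units total [-1.358  0.126 -1.085]
```

View pics/s9.png

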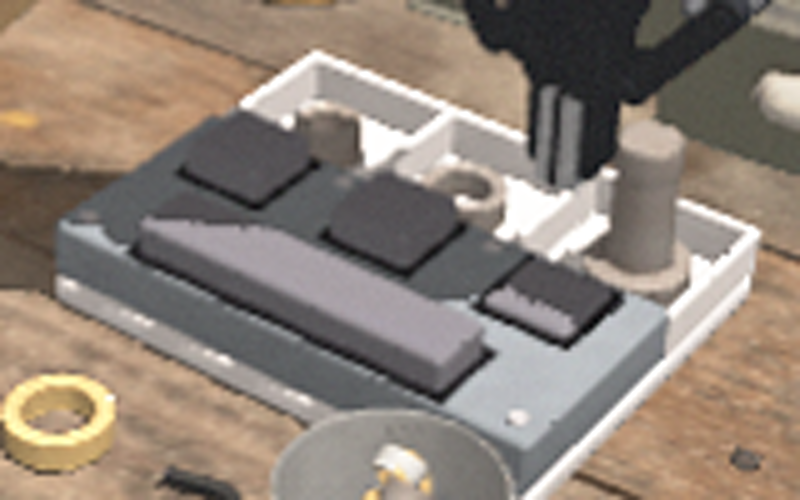

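step_arm --moves "-0.17 0 -0.136 0 0 0 0;-0.17 0 -0.136 0 0 0 0;-0.17 0 -0.136 0 0 0 0;-0.17 0 -0.136 0 0 0 0;-0.17 0 -0.136 0 0 0 0;-0.17 0 -0.136 0 0 0 0;-0.17 0 -0.136 0 0 0 0;-0.17 0 -0.136 0 0 0 0;0 0.2 0 0 0 0 0;0 0.2 0 0 0 0 0;0 0.1 0 0 0 0 0;0 0.04 0 0 0 0 0;0 0 0 0 0 0 0"

```text
clock: 10.8
eef_pos: [360.2, -297.7, 37.1]
tool_rot: [-1.571, 0.0, -1.633]
force: [0.3, -0.1, 0.1]
width: -0.1
```

```bash
python3 go.py 361.5 -298.5 20;python3 - <<'E'
from h import *
p=get_image("scene")
cv2.imwrite("pics/s10.png",cv2.resize(p["color"][180:280,190:350],None,fx=5,fy=5,interpolation=2))
p=get_image("wrist")
cv2.imwrite("pics/w10.png",cv2.convertScaleAbs(p["color"],alpha=1.6))
E
```

```text
10.8 [ 360.2 -297.7   37.1] [-1.571  0.    -1.633] [ 0.35 -0.14  0.07] -0.14389855326169385
shift units total [0.014 0.342 0.027]
```

View pics/s10.png

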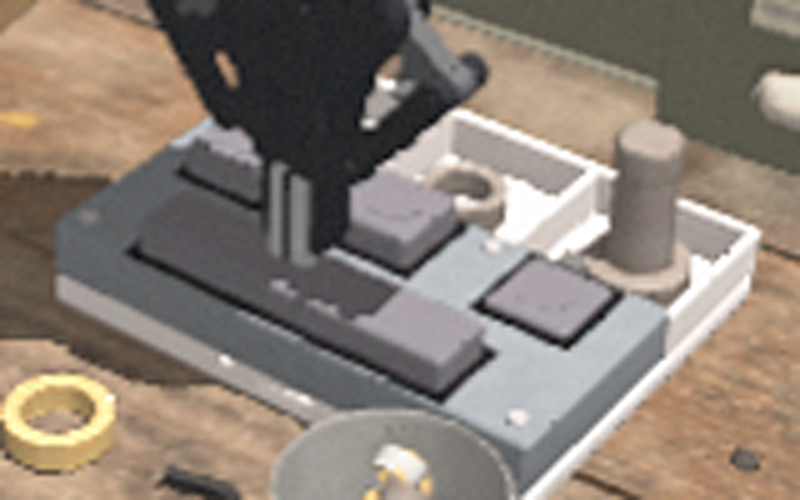

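View pics/w10.png

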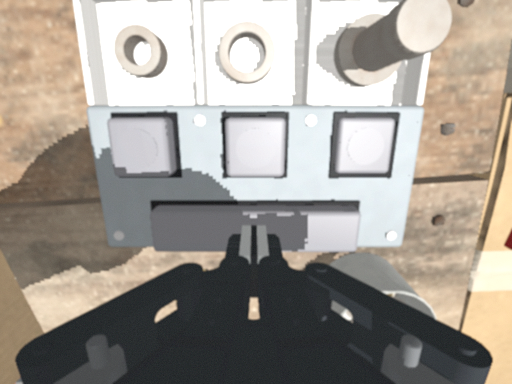

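step_arm --moves "0 0.03 0.02 0 0 0 0;0 0.04 0 0 0 0 0;0 0.04 0 0 0 0 0;0 0.04 0 0 0 0 0"

```text
clock: 11.3
eef_pos: [361.4, -297.6, 30.1]
tool_rot: [-1.571, -0.0, -1.632]
force: [0.1, 0.5, 0.1]
width: -0.0
```

step_arm --moves "0 0.02 0 0 0 0 0;0 0.02 0 0 0 0 0;0 0.02 0 0 0 0 0"

```text
clock: 11.6
eef_pos: [361.3, -297.6, 27.2]
tool_rot: [-1.571, 0.0, -1.632]
force: [-0.5, -0.1, 1.7]
width: 0.1
```

step_arm --moves "0 0.02 0 0 0 0 0;0 0.02 0 0 0 0 0;0 0.02 0 0 0 0 0"

```text
clock: 11.9
eef_pos: [361.3, -297.6, 24.2]
tool_rot: [-1.571, 0.0, -1.632]
force: [-0.5, 0.1, 4.3]
width: 0.2
```

step_arm --moves "0 0.02 0 0 0 0 0;0 0.02 0 0 0 0 0;0 0.02 0 0 0 0 0;0 0.01 0 0 0 0 0;0 0 0 0 0 0 0;0 0 0 0 0 0 0"

```text
clock: 12.5
eef_pos: [361.3, -297.6, 20.7]
tool_rot: [-1.571, 0.0, -1.632]
force: [-0.7, -0.3, 4.4]
width: 0.0
```

Run:
```python
from h import *
s=ctrl.read_state();print(s["clock"],s["eef_pos"],s["force"])
p=get_image("scene")
cv2.imwrite("pics/s11.png",cv2.resize(p["color"][180:280,190:350],None,fx=5,fy=5,interpolation=2))
```

```text
12.5 [ 361.31307301 -297.56036721   20.74016078] [-0.69688264 -0.30931247  4.37760409]
```

View pics/s11.png

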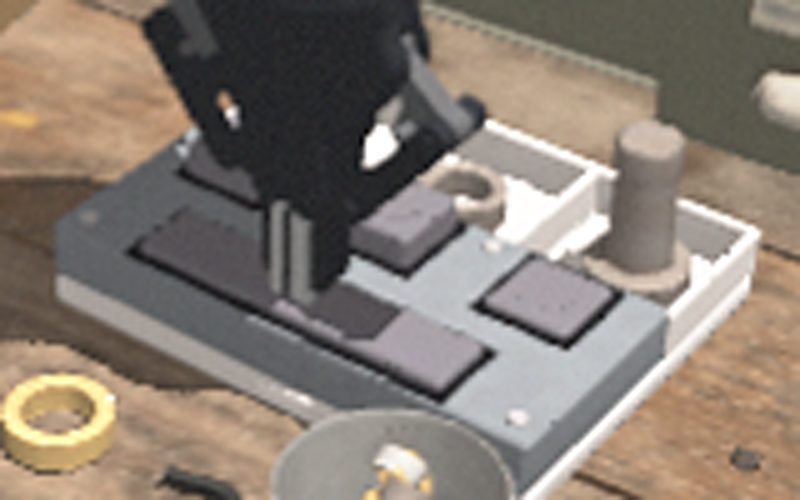

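Bar is clearly sunk (front edge near the console level), key 3 still down. Release.

step_arm --moves "0 -0.04 0 0 0 0 0;0 -0.1 0 0 0 0 0;0 -0.2 0 0 0 0 0;0 -0.4 0 0 0 0 0;0 -0.4 0 0 0 0 0;0 -0.4 0 0 0 0 0;0 -0.4 0 0 0 0 0;0 -0.4 0 0 0 0 0;0 0 0 0 0 0 0;0 0 0 0 0 0 0"

```text
clock: 13.55
eef_pos: [361.6, -297.7, 138.3]
tool_rot: [-1.57, -0.001, -1.632]
force: [0.2, -0.7, 0.2]
width: 0.1
```

Run:
```python
from h import *
s=ctrl.read_state();print(s["clock"],s["eef_pos"],s["force"])
p=get_image("scene")
for t in ["punch","wide_bush","narrow_bush","loose_bush","bush_tin","disc_stack","hex_key"]:
    r=nets.place_of(p,t);print(t,[(np.round(a["position"]).tolist(),round(a["conf"],2)) for a in r[:2]])
cv2.imwrite("pics/s12.png",cv2.resize(p["color"][180:280,190:350],None,fx=5,fy=5,interpolation=2))
```

```text
13.55 [ 361.5871896  -297.69723671  138.26085052] [ 0.22848339 -0.7270646   0.1507424 ]
punch [([467.0, -377.0, 14.0], 0.84)]
wide_bush [([468.0, -299.0, 11.0], 0.68), ([249.0, -310.0, 1.0], 0.22)]
narrow_bush [([471.0, -238.0, 11.0], 0.6)]
loose_bush [([296.0, -245.0, 3.0], 0.81)]
bush_tin [([282.0, -385.0, -4.0], 0.6), ([365.0, -299.0, 48.0], 0.2)]
disc_stack [([623.0, -118.0, 3.0], 0.86)]
hex_key [([250.0, -313.0, -2.0], 0.58), ([415.0, -300.0, 50.0], 0.43)]
```

View pics/s12.png

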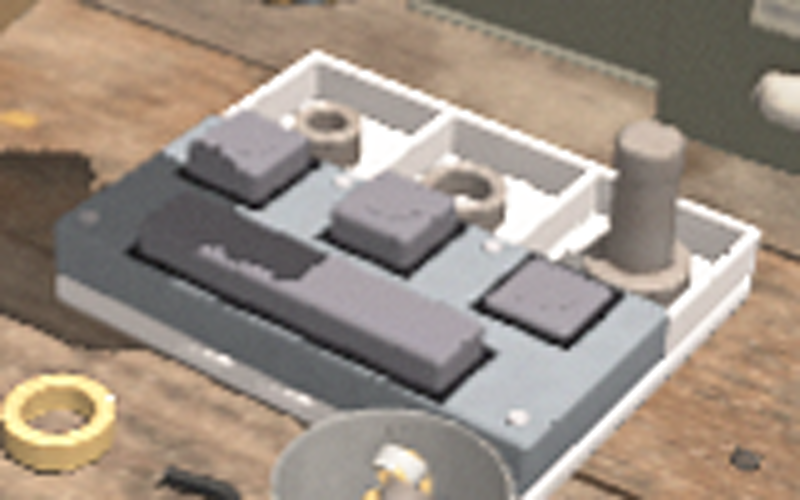

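```bash
python3 -c "
from h import *
print(ctrl.finish_job())"
```

```text
the job is handed in; nothing more can be done
None
```

I pushed key 3 (right bay, where the steel punch stands) down by about 8 mm. Then I pressed the long bar about 7 mm, let it spring back and handed the job in at about 13.6 s of the 32 s allowed.

**Last checks before hand-in:**
- **Station:** the final picture shows key 3 down, keys 1 and 2 up, and the bar back up.
- **Parts:** the punch is upright, and the scene camera puts every part and bystander within about 5 mm of where it started, which is about how far the networks can be off.
- **Arm:** the tool was 138 mm up, touching nothing.
- **Forces:** contact force stayed under 5 N in every reading I took, about 3 N on the key and 4.4 N on the bar.

**What disagreed:**
- **Tool tip:** the shut fingertips ended about 20 mm above the reported tool point. Contact with both the key and the bar came at a reported height of about 28 mm instead of 50. I had seen this in the scene picture, so I went down in small steps while watching the force. The depths are therefore worked out from travel after contact.
- **Key force:** the reading fell from 3 N to 0.6 N as the key stopped moving, although the pictures showed it clearly sunk.
- **Camera alignment:** the wrist camera put the keys about 3 mm off my fitted position, well inside the size of the key caps.

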